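# Ease the fruit press back one notch

### The arm

A 6-joint arm with a two-finger parallel gripper is mounted at the origin on the work surface. World frame = base frame: x ahead of the robot, y to its left, z up, the work surface at z = 0. Lengths are in mm, angles in rad, forces in N, time in s.
With the tool pointing down it reaches from about 375 to 750 mm from the base axis. Payload 9 kg.
Tool frame: the origin (TCP) lies at the very end of the fingers, on their centre line; the grasp point (between the pads) lies 19 mm behind it; z points along the fingers, y is the line along which they close (so a half turn about z gives the same grasp; the last joint's range is limited). The gripper opens to 85 mm and grips with 20 to 120 N. Pads are 22 mm wide; open, the fingers measure 114 mm over their backs; the gripper's body (76 mm by 85 mm) begins 54 mm behind the grasp point. The pads swing forward as they close: fully open they stand 13 mm farther back than shut.
Start: joints at [-1.329, 0.104, 0.097, 1.564, 0, 1.353], TCP at [266.275, -537.712, 231.331] pointing down, gripper open.
Joint ranges: [-2.99, 2.99], [-0.84, 1.86], [-1.1, 1.16], [-1.84, 2.11], [-1.51, 1.56], [-3.14, 3.14]. Speed limits (rad/s): [2.22, 2.22, 2.57, 3.14, 3.14, 3.14].

### API

Orientations are given as a 3x3 rotation matrix whose columns are the frame's x, y, z axes.
In Python, from bench import arm gives the robot as it stands.
- The arm moves only by the tool play_rows, never from a script. Its argument "steps" is a list of rows, each an object with "offset": the shift along the tool's x, y, z scaled (see below), a list of three; "roll": the turn about the tool's z scaled (see below). A call has 1 to 10 rows; each row is the pose to reach, as a shift and turn from the pose commanded when the call began, along the tool's axes at that moment, turning the shorter way round; what a row does not reach only later rows make up. The controller multiplies each number of a shift by 0.4 m and each number of a turn by pi rad. A row lasts 1/12 s, in which the tool goes at most 41.7 mm and 7.16 degrees, less where a joint would pass 70% of its speed; a pose out of reach is approached as far as the arm can. A call with a number of a shift or a turn outside -1 to 1 is refused whole. A call with a gripper value outside its range is refused whole. "jaw" is the gripper command: -1 is fully open, 1 is shut, values between are in proportion, set as the call begins (left out, the last holds). The fingers move at their own pace and stop on an object; "force" is the grip in N (left out, the last holds). Time passes only in rows, so rows that repeat a pose let the fingers close. It gives the time, the measured TCP pose, the force, the opening and the grip force at its end, in the units of the state.
- arm.state(): the state, without advancing time (a new reading comes with each control period).
- arm.camera(name): name is "scene" or "top" or "wrist"; returns the picture (400x640x3 uint8, red, green, blue); there is no depth.
- arm.get_calibration(name): a dict with "vertical_fov" (degrees; the focal length in pixels is half the picture's height over the tangent of half this angle, whatever the lens; pixels are square), "cx", "cy" (the principal point, pixels), "xyz" and "rotation" of the camera in the world. Camera axes: x right, y up, looking along -z (the intrinsics and any distortion apply to the point x, -y, -z); pixel columns grow to the right and rows downward; lengths in mm; the calibration is good to about 2 mm. A picture is of the moment at which its call begins: read the wrist's pose just before it. get_calibration takes no time and is no camera call; for the wrist camera it gives the pose at the moment of the call.
- arm.hand_in(): hands the job in; it is judged then, once.
The state is a dict: "t": time; "joint_pos": joint angles; "joint_velocities": joint speeds; "joint_torque": joint torques, N m; "ee_pos": TCP position; "tcp_rot": TCP orientation; "ft_force": force on the tool from outside, world axes, zero at the start; "torque": the same for the moment, N m; "finger_gap": finger opening in mm; "finger_force": force on a finger pad.
Only numpy, scipy, OpenCV 4.12 (cv2) and the standard library are available. Lean on these libraries where they do the work, as an engineer would, in place of code of your own. Each camera call takes 0.05 s, during which the arm holds its last target. There are 200 camera calls.

### The job

The fruit press on the stone bench is wound one notch too tight. Without gripping anything, lift its ratchet pawl clear of the toothed wheel with a fingertip, push the star handle backward (top towards the press's column) by one notch and no further, then push the pawl over again so that it drops back in among the teeth. Pick nothing up, and leave the other things on the bench and the high-chair tray where they are.

Things in the scene. Friction and masses are not known exactly. Their poses are not given: they have to be found in the camera images.
- press: White bench-top fruit press, fixed: base 220 x 150 mm, slatted steel basket, column at the back, head y -28..28 with top at z 210, square steel rack up through it to z 250 at x -22. Origin under the base, below the shaft (axis along y at x 0, z 180). z up, x from basket to column (away from the robot at yaw 0), y to the side with ratchet wheel and star handle. Press-frame mm here and below.
- wheel (a joint): Angle of ratchet wheel and star handle (one piece) about the press's y, rad. Growing = backward: the top moves to press +x. About 0 to 0.03 = a tooth's steep face against the pawl; one notch is 0.628. Starts a little forward of that (-0.10 to -0.03). The seated pawl blocks backward turning; pawl lifted, it turns stiffly both ways (0.35 N m, about 4.5 N at a ball) and stays where left.
- pawl (a joint): Angle of the pawl about the press's y at its pin, rad. About 0 (to 0.03) = nose down between teeth; growing = nose and tab rise and swing over to press +x; clear of the teeth from 0.2. Past about 1.6 it falls over by its own weight and lies on its stop at 1.9; pushed back below about 1.4 it falls onto the teeth by itself. About 100 g, moves freely.
- pawl_pin (a point): Middle of the pawl's pin, fixed on the press at x 58, y 50, z 234. The seated pawl is a dark steel bar, y 44..56, 10 mm thick, level from the pin 50 mm towards -x over the wheel's top, its nose under the end 19 mm below pin height. From there a tab, y 43..65, 5 mm thick, slopes up and on to -x: its end is 80 mm in front of the pin and 18 mm above it.
- pawl_tab (a point): Middle of the free end of the pawl's tab (y 54); moves with the pawl. Below it is free space down to the wheel's teeth, for a fingertip slanting in from front and above. When the pawl lies back on its stop this point is about 43 mm behind the pin (+x) and 70 mm above it.
- ratchet (a point): Centre of the dark steel ratchet wheel (x 0, y 50, z 180), fixed on the press: 90 mm outside diameter, y 44..56, 10 saw teeth 10 mm deep. The pawl drops fully in again when the wheel angle is about 0.40 to 0.58; nearer 0.628 or past it it may land on a tooth tip and stay up until the wheel is nudged forward.
- star_ball (a point): Centre of the black ball (22 mm diameter) on the upper front arm of the star handle, the one to push; turns with the wheel. At wheel angle 0 it is 25 mm in front of (-x) and 76 mm above the shaft's axis. The star has a 32 mm hub and four 10 mm thick arms 90 degrees apart, in the plane y 105; ball centres are 80 mm from the axis.
- cup: Bystander: aluminium cup, 68 mm across, 78 mm high, near the press. Origin under its base.
- apple: Bystander: green apple, 72 mm across, 68 mm high, near the press. Origin underneath.
- jar: Bystander: glass jar with a steel lid, 62 mm across, 82 mm high, near the press. Origin under its base.
- spoon: Bystander: spoon 150 mm long lying on the bench. Origin under its middle.
- bowl: Bystander: yellow suction bowl, 120 mm across, 51 mm high, on the grey tray. Origin under its base.
- keys: Bystander: pale teething keys on a ring, 120 mm long, 10 mm thick, on the grey tray. Origin under the ring's centre.
- baby_bottle: Bystander: clear baby bottle, 58 mm across, 150 mm high, on the grey tray. Origin under its base.

How it is judged (in metres and radians):
On the way, in this order (a step that is already met when the one before it is completed fails the run):
1. the pawl is lifted clear of the ratchet teeth (value of joint pawl above 0.3 rad), for 0.1 s.
2. with the pawl clear, the wheel is pushed backward by one notch (value of joint wheel above 0.4 rad and value of joint pawl above 0.2 rad), for 0.1 s.
At the end, for the whole second after the job is handed in: The wheel stands one notch (0.628 rad) back of where it was locked, 0.40 to 0.70 rad on its joint, the pawl is down among the teeth (its angle below 0.08 rad), both are at rest, and every bystander is within 30 mm of where it stood (value of joint wheel between 0.4 and 0.7 rad and value of joint pawl below 0.08 rad and velocity of joint wheel between -0.05 and 0.05 rad/s and velocity of joint pawl between -0.05 and 0.05 rad/s and distance of each of cup, apple, jar, spoon, bowl, keys, baby_bottle from where it was at the start of the episode below 0.03 m); the robot touches nothing.
It fails at once if the wheel runs back more than a third of a notch beyond the one asked for (over 0.85 rad) (value of joint wheel above 0.85 rad).
It fails at once if a bystander is shoved or carried more than 30 mm (distance of any of cup, apple, jar, spoon, bowl, keys, baby_bottle from where it was at the start of the episode above 0.03 m).
It fails at once if a bystander is lifted off its place by more than 15 mm (height (world z) of any of cup, apple, jar, spoon, bowl, keys, baby_bottle above 0.015 m).
It also fails if it takes over 56 s, if anything falls off the work surface, if the arm or the gripper's body presses on something with over 40 N, if the wrist force passes 120 N, or if a joint passes its speed limit or range.

## Working session

There is one attempt and no reset: what is moved stays moved. The work goes in short steps, Python scripts to look and compute and a tool call to move; the robot and the scene stay as the last step left them, time stands still between calls to the robot, and variables do not carry over. Pictures are saved under pics/ and viewed, at most 10 in all, crops included, and the job is handed in when it is done.

Besides the shell and the picture viewer there is one more tool, called after "Request:" in YAML: its name, and indented under it one key for each argument. play_rows: Moves the arm, as the interface text tells. Shifts and turns lie within -1 to 1; 1 stands for 0.4 m of shift or pi rad of turn. Its arguments: {"type":"object","properties":{"steps":{"type":"array","items":{"type":"object","properties":{"offset":{"type":"array","items":{"type":"number","minimum":-1,"maximum":1}},"roll":{"type":"number","minimum":-1,"maximum":1}}}},"jaw":{"type":"number"},"force":{"type":"number"}},"required":["steps"]}

```bash
ls; mkdir -p pics
python3 - <<'E'
from bench import arm
import cv2
for n in ("scene","top"):
    cv2.imwrite(f"pics/{n}0.png",arm.camera(n)[:,:,::-1]); print(n,arm.get_calibration(n))
s=arm.state();print(s)
E
```

```text
pics
scene {'vertical_fov': 56.10916958343242, 'cx': 316.644773693214, 'cy': 205.39909486790063, 'xyz': array([1298.0785923 ,  -87.88892753, 1101.22211102]), 'rotation': array([[ 0.05841336, -0.77890405,  0.62441682],
       [ 0.99823964,  0.05200956, -0.02850672],
       [-0.01027164,  0.62498279,  0.78057095]])}
top {'vertical_fov': 42.54741808205585, 'cx': 323.10772390564097, 'cy': 213.76917091212457, 'xyz': array([ 253.57483989,  -32.94249232, 1778.59706665]), 'rotation': array([[-0.01873814,  0.98523967, -0.17015189],
       [-0.9997878 , -0.01992085, -0.0052462 ],
       [-0.00855833,  0.17001748,  0.98540388]])}
{'t': 0.1, 'joint_pos': array([-1.32866260e+00,  1.04657191e-01,  9.65252195e-02,  1.56393621e+00,
       -3.43543948e-05,  1.35311887e+00]), 'joint_velocities': array([ 0.00236465,  0.00029918,  0.00252602, -0.00188322,  0.00044964,
        0.00056006]), 'joint_torque': array([ 5.75086480e-03, -5.58207500e+01,  5.04718316e+01,  1.30854797e-02,
       -3.91548137e-04, -9.76535333e-07]), 'ee_pos': array([ 266.19841183, -537.35222203,  230.57779007]), 'tcp_rot': array([[ 8.96136338e-01,  4.43778717e-01, -3.38311219e-04],
       [ 4.43778780e-01, -8.96135531e-01,  1.22651747e-03],
       [ 2.41129644e-04, -1.24926221e-03, -9.99999191e-01]]), 'ft_force': array([0.48309939, 0.16198021, 0.98270303]), 'torque': array([-0.01287474, -0.02065384,  0.02168364]), 'finger_force': 0.0, 'finger_gap': 85.36516840976718}
```

View pics/scene0.png

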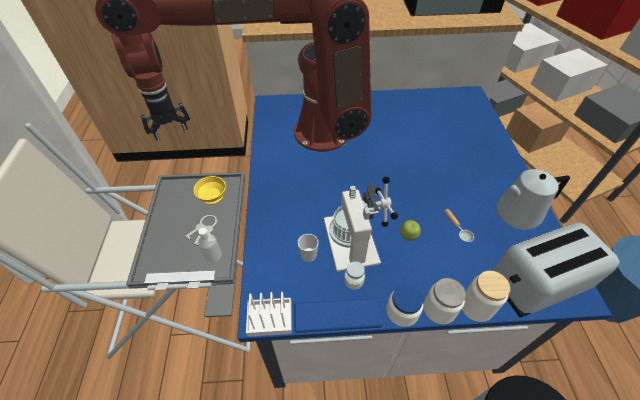

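View pics/top0.png

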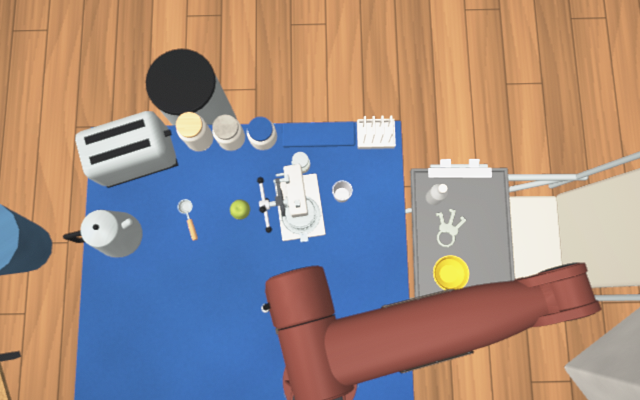

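Run:
```python
import cv2
a=cv2.imread("pics/scene0.png")[165:300,290:440]; b=cv2.imread("pics/top0.png")[140:250,240:360]
cv2.imwrite("pics/a.png",cv2.resize(a,None,fx=4,fy=4,interpolation=2)[:540,:600]); cv2.imwrite("pics/b.png",cv2.resize(b,None,fx=5,fy=5,interpolation=2))
```

```text
(no output)
```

View pics/a.png

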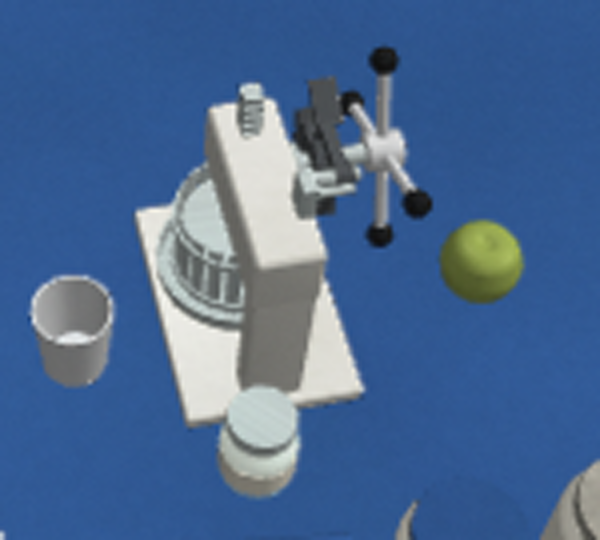

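View pics/b.png

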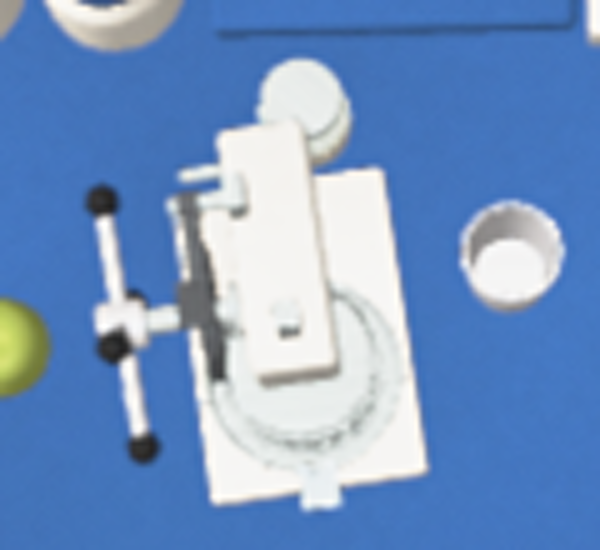

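```bash
cat > h.py <<'E'
from bench import arm
import numpy as np, cv2
from scipy.optimize import least_squares
def proj(c,p):
    q=(np.atleast_2d(p)-c["xyz"])@c["rotation"]; f=200/np.tan(np.radians(c["vertical_fov"]/2))
    return np.c_[c["cx"]+f*q[:,0]/-q[:,2], c["cy"]-f*q[:,1]/-q[:,2]]
def Rz(a): return np.array([[np.cos(a),-np.sin(a),0],[np.sin(a),np.cos(a),0],[0,0,1]])
def ball(k,w):
    a=np.arctan2(-25,76)+w+k*np.pi/2  # 0 up,1 up-back,2 low-back,3 low-front
    return [80*np.sin(a),105,180+80*np.cos(a)]
def pts(w): return np.array([ball(0,w),ball(1,w),ball(2,w),ball(3,w),[-22,0,250],[-22,54,252]])
E
python3 - <<'E'
from h import *
S=np.array([[384,60],[417,204],[379,236],[351,102],[251,89],[323,82]],float); S=(S+.5)/4-.5+[290,165]
T=np.array([[113,346],[102,201],[np.nan]*2,[143,446],[288,316],[218,379]],float); T=(T+.5)/5-.5+[240,140]
cs,ct=[arm.get_calibration(n) for n in("scene","top")]
def wp(v,p): return p@Rz(v[2]).T+[v[0],v[1],0]
def res(v):
    P=wp(v,pts(v[3])); r=np.r_[proj(cs,P)-S,proj(ct,P)-T]; return np.nan_to_num(r).ravel()
for st in (0,-.1):
  o=least_squares(res,[430,30,.1,st],loss="soft_l1"); print(o.x, o.cost); print(res(o.x).reshape(-1,2).round(1))
# swap alternative k2
print(wp(o.x,pts(o.x[3])).round(0))
E
```

```text
[ 5.75320304e+02  5.74705731e+01 -6.16194721e+00 -3.48718147e-02] 14.034619194996822
[[ -0.1   0.1]
 [ -0.4  -0.1]
 [ -0.   -0.5]
 [ -0.1   0.2]
 [ -0.1   0.2]
 [ -0.7  -1. ]
 [  0.1   0.1]
 [  0.3  -0. ]
 [  0.    0. ]
 [ -0.1   0.3]
 [ -0.6  -0.2]
 [ -4.3 -10.4]]
[ 5.75320304e+02  5.74705732e+01 -6.16194720e+00 -3.48718152e-02] 14.034619194996914
[[ -0.1   0.1]
 [ -0.4  -0.1]
 [ -0.   -0.5]
 [ -0.1   0.2]
 [ -0.1   0.2]
 [ -0.7  -1. ]
 [  0.1   0.1]
 [  0.3  -0. ]
 [  0.    0. ]
 [ -0.1   0.3]
 [ -0.6  -0.2]
 [ -4.3 -10.4]]
[[535. 158. 255.]
 [637. 171. 208.]
 [590. 165. 105.]
 [488. 153. 152.]
 [553.  55. 250.]
 [547. 108. 252.]]
```

```bash
cat >> h.py <<'E'
V=(575.3,57.5,.1212)
def W(p): return np.asarray(p,float)@Rz(V[2]).T+[V[0],V[1],0]
def press(): s=arm.state(); return ((s["ee_pos"]-[V[0],V[1],0])@Rz(V[2])).round(1)
def go(*targets, world=False):
    s=arm.state(); R=s["tcp_rot"]
    print("t",round(s["t"],2),"press tcp",press(),"F press",(s["ft_force"]@Rz(V[2])).round(1))
    print("roll",round((np.arctan2(R[1,0],R[0,0])-V[2])/np.pi,3))
    for p in targets: print(p,((R.T@((np.array(p) if world else W(p))-s["ee_pos"]))/400).round(4))
E
python3 -c "
from h import *
go((266,-537,340),(390,-220,340),(515,100,340),world=True)"
```

```text
t 0.1 press tcp [-378.8 -553.1  230.6] F press [0.5 0.1 1. ]
roll 0.108
(266, -537, 340) [ 0.     -0.0014 -0.2736]
(390, -220, 340) [ 0.6295 -0.574  -0.2727]
(515, 100, 340) [ 1.2646 -1.1522 -0.2718]
```

Request:
play_rows:
  jaw: 1
  steps:
    - {"offset": [0,0,-0.1],"roll": 0.036}
    - {"offset": [0,0,-0.2],"roll": 0.072}
    - {"offset": [0,0,-0.27],"roll": 0.108}
    - {"offset": [0.07,-0.063,-0.27],"roll": 0.108}
    - {"offset": [0.14,-0.127,-0.27],"roll": 0.108}
    - {"offset": [0.21,-0.19,-0.27],"roll": 0.108}
    - {"offset": [0.28,-0.253,-0.27],"roll": 0.108}
    - {"offset": [0.35,-0.317,-0.27],"roll": 0.108}
    - {"offset": [0.42,-0.38,-0.27],"roll": 0.108}
    - {"offset": [0.49,-0.443,-0.27],"roll": 0.108}

```text
t: 0.93
ee_pos: [363.5, -290.1, 339.0]
tcp_rot: [[0.993, 0.12, -0.0], [0.12, -0.993, 0.0], [-0.0, -0.0, -1.0]]
ft_force: [1.3, -1.1, 0.3]
finger_gap: 0.2
finger_force: 0.0
```

```bash
python3 -c "
from h import *
go((-60,54,340))"
```

```text
t 0.93 press tcp [-252.3 -319.5  339. ] F press [ 1.1 -1.2  0.3]
roll -0.0
(-60, 54, 340) [ 0.4798 -0.9342 -0.0024]
```

Request:
play_rows:
  steps:
    - {"offset": [0.05,-0.09,0]}
    - {"offset": [0.1,-0.18,0]}
    - {"offset": [0.15,-0.28,0]}
    - {"offset": [0.2,-0.37,0]}
    - {"offset": [0.25,-0.46,0]}
    - {"offset": [0.3,-0.56,0]}
    - {"offset": [0.35,-0.65,0]}
    - {"offset": [0.4,-0.75,0]}
    - {"offset": [0.44,-0.84,0]}
    - {"offset": [0.48,-0.934,0]}

```text
$.steps[0]: bad value
```

Run:
```python
from h import *
cs=arm.get_calibration("wrist"); im=arm.camera("wrist"); cv2.imwrite("pics/w1.png",im[:,:,::-1])
go((-60,54,245),(-36,54,245))
for n,p in (("pin",(58,50,234)),("tab",(-22,54,252)),("ball",ball(0,-.035))): print(n,proj(cs,W(p)).round(0))
```

```text
t 0.98 press tcp [-249.8 -314.6  340.2] F press [3.5 2.3 2.2]
roll 0.001
(-60, 54, 245) [ 0.4761 -0.92    0.2402]
(-36, 54, 245) [ 0.5361 -0.9199  0.2403]
pin [[-310. -304.]]
tab [[-291. -151.]]
ball [[-378. -143.]]
```

View pics/w1.png

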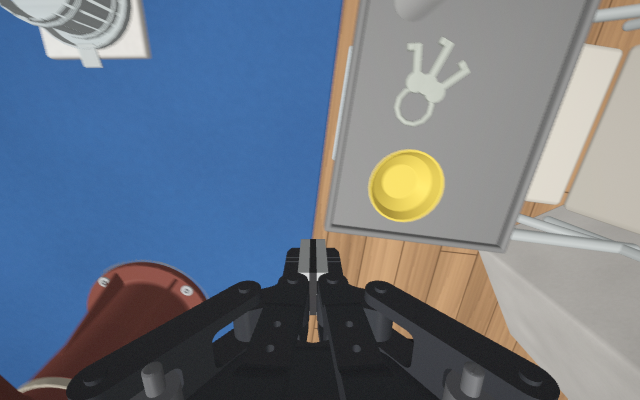

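The move was refused (each row needs a roll); the wrist picture shows the shut fingers at (313,270), the tray to the right and the press at upper left.

Request:
play_rows:
  steps:
    - {"offset": [0.05,-0.09,0],"roll": 0}
    - {"offset": [0.1,-0.18,0],"roll": 0}
    - {"offset": [0.15,-0.28,0],"roll": 0}
    - {"offset": [0.2,-0.37,0],"roll": 0}
    - {"offset": [0.25,-0.46,0],"roll": 0}
    - {"offset": [0.3,-0.56,0],"roll": 0}
    - {"offset": [0.35,-0.65,0],"roll": 0}
    - {"offset": [0.4,-0.75,0],"roll": 0}
    - {"offset": [0.44,-0.84,0],"roll": 0}
    - {"offset": [0.476,-0.92,0],"roll": 0}

```text
t: 1.82
ee_pos: [508.2, 98.6, 339.0]
tcp_rot: [[0.993, 0.121, -0.0], [0.121, -0.993, -0.0], [-0.0, 0.0, -1.0]]
ft_force: [0.9, -0.6, -0.3]
finger_gap: 0.3
finger_force: 0.0
```

Run:
```python
from h import *
cs=arm.get_calibration("wrist"); im=arm.camera("wrist"); cv2.imwrite("pics/w2.png",im[:,:,::-1])
go((-60,54,245),(-36,54,245))
for n,p in (("pin",(58,50,234)),("tab",(-22,54,252)),("tabL",(-22,65,252)),("tabR",(-22,43,252)),("ball",ball(0,-.035))): print(n,proj(cs,W(p)).round(0))
```

```text
t 1.87 press tcp [-60.2  54.5 338.3] F press [-0.2  5.4 -1.3]
roll 0.001
(-60, 54, 245) [0.0004 0.002  0.2332]
(-36, 54, 245) [0.0604 0.0022 0.2332]
pin [[313.  53.]]
tab [[308. 157.]]
tabL [[294. 157.]]
tabR [[321. 157.]]
ball [[245. 165.]]
```

View pics/w2.png

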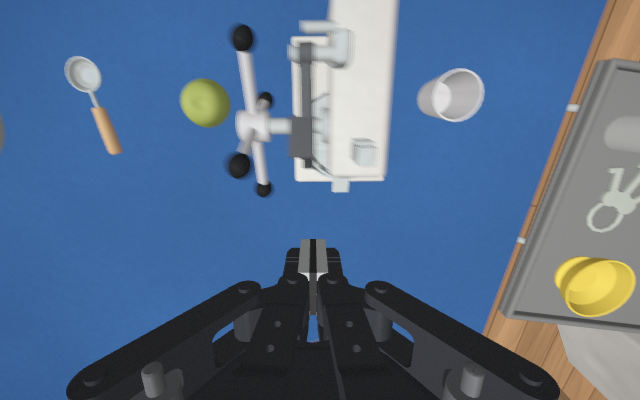

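The wrist picture shows the tab as a dark block whose front edge is at row 157, columns 289–313, and the ball at (239,166), both as predicted within about 5 mm. Going down in front of the tab.

Request:
play_rows:
  steps:
    - {"offset": [0,-0.005,0.08],"roll": 0}
    - {"offset": [0,-0.005,0.16],"roll": 0}
    - {"offset": [0,-0.005,0.24],"roll": 0}
    - {"offset": [0,-0.005,0.24],"roll": 0}
    - {"offset": [0.02,-0.005,0.24],"roll": 0}
    - {"offset": [0.04,-0.005,0.24],"roll": 0}
    - {"offset": [0.05,-0.005,0.24],"roll": 0}
    - {"offset": [0.055,-0.005,0.24],"roll": 0}
    - {"offset": [0.055,-0.005,0.24],"roll": 0}
    - {"offset": [0.055,-0.005,0.24],"roll": 0}

```text
t: 2.7
ee_pos: [530.2, 100.8, 244.2]
tcp_rot: [[0.993, 0.12, 0.001], [0.12, -0.993, -0.0], [0.001, 0.0, -1.0]]
ft_force: [-0.4, -0.2, 0.6]
finger_gap: 0.2
finger_force: 0.0
```

Run:
```python
from h import *
cs=arm.get_calibration("wrist"); im=arm.camera("wrist"); cv2.imwrite("pics/w3.png",im[:,:,::-1])
go((-34,54,242))
for n,p in (("tabL",(-22,65,252)),("tabR",(-22,43,252)),("ball",ball(0,-.035)),("tcp",(-38.2,54,242))): print(n,proj(cs,W(p)).round(0))
```

```text
t 2.75 press tcp [-39.8  48.5 243.9] F press [ 0.1  0.5 -0.3]
roll -0.0
(-34, 54, 242) [ 0.0144 -0.0137  0.0048]
tabL [[283. 228.]]
tabR [[325. 228.]]
ball [[206. 240.]]
tcp [[305. 247.]]
```

View pics/w3.png

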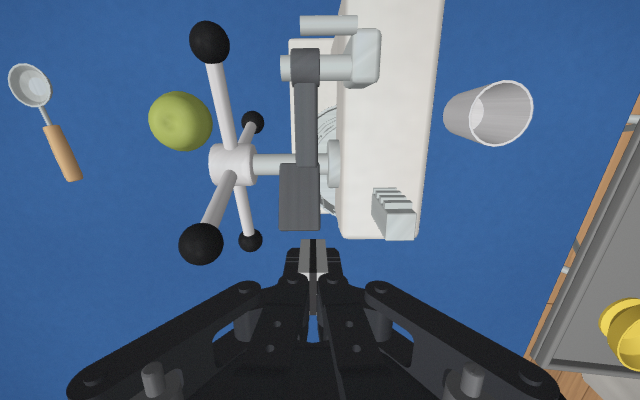

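The picture shows the tab's edge at row 231, columns 279–320, with the fingertip at row 240 just in front of it and about 7 mm to the right. I'll shift sideways and make contact.

Request:
play_rows:
  steps:
    - {"offset": [0,-0.01,0],"roll": 0}
    - {"offset": [0,-0.018,0],"roll": 0}
    - {"offset": [0.006,-0.018,0],"roll": 0}
    - {"offset": [0.01,-0.018,0],"roll": 0}
    - {"offset": [0.013,-0.018,0],"roll": 0}
    - {"offset": [0.015,-0.018,0],"roll": 0}
    - {"offset": [0.015,-0.018,0],"roll": 0}
    - {"offset": [0.015,-0.018,0],"roll": 0}

```text
t: 3.42
ee_pos: [534.8, 108.7, 243.2]
tcp_rot: [[0.993, 0.12, -0.0], [0.12, -0.993, -0.0], [-0.0, 0.0, -1.0]]
ft_force: [-0.1, -0.6, 0.4]
finger_gap: -0.1
finger_force: 0.0
```

```bash
python3 -c "
from h import *
go((-31,56,244))"
```

```text
t 3.42 press tcp [-34.   55.8 243.2] F press [-0.2 -0.6  0.4]
roll -0.0
(-31, 56, 244) [ 0.0076 -0.0006 -0.0019]
```

Request:
play_rows:
  steps:
    - {"offset": [0.004,0,0],"roll": 0}
    - {"offset": [0.007,0,0],"roll": 0}
    - {"offset": [0.007,0,0],"roll": 0}
    - {"offset": [0.007,0,0],"roll": 0}

```text
t: 3.75
ee_pos: [535.4, 108.9, 243.0]
tcp_rot: [[0.993, 0.12, -0.005], [0.12, -0.993, -0.001], [-0.005, 0.0, -1.0]]
ft_force: [-12.0, -0.9, 3.4]
finger_gap: 0.0
finger_force: 6.2
```

Request:
play_rows:
  steps:
    - {"offset": [0.004,0,0],"roll": 0}
    - {"offset": [0.005,0,0],"roll": 0}
    - {"offset": [0.005,0,0],"roll": 0}

```text
t: 4.0
ee_pos: [535.7, 109.0, 242.8]
tcp_rot: [[0.993, 0.12, -0.008], [0.12, -0.993, -0.002], [-0.009, 0.0, -1.0]]
ft_force: [-22.4, -4.2, 7.1]
finger_gap: -0.0
finger_force: 11.0
```

Run:
```python
from h import *
cs=arm.get_calibration("wrist"); im=arm.camera("wrist"); cv2.imwrite("pics/w4.png",cv2.resize(im[180:300,240:400,::-1],None,fx=4,fy=4))
go()
```

```text
t 4.05 press tcp [-33.1  55.9 242.8] F press [-22.2  -1.6   8.9]
roll -0.0
```

Request:
play_rows:
  steps:
    - {"offset": [0.002,0,-0.01],"roll": 0}
    - {"offset": [0.005,0,-0.02],"roll": 0}
    - {"offset": [0.008,0,-0.03],"roll": 0}
    - {"offset": [0.012,0,-0.039],"roll": 0}
    - {"offset": [0.016,0,-0.049],"roll": 0}
    - {"offset": [0.021,0,-0.058],"roll": 0}
    - {"offset": [0.021,0,-0.058],"roll": 0}

```text
t: 4.63
ee_pos: [545.0, 110.1, 267.7]
tcp_rot: [[0.993, 0.12, -0.005], [0.12, -0.993, -0.001], [-0.005, 0.001, -1.0]]
ft_force: [-20.4, -2.4, 10.9]
finger_gap: 0.2
finger_force: 10.6
```

Run:
```python
from h import *
cs=arm.get_calibration("wrist"); im=arm.camera("wrist"); cv2.imwrite("pics/w5.png",im[:,:,::-1])
go()
```

```text
t 4.68 press tcp [-23.8  55.9 267.4] F press [-21.   -0.3  11.7]
roll -0.0
```

View pics/w5.png

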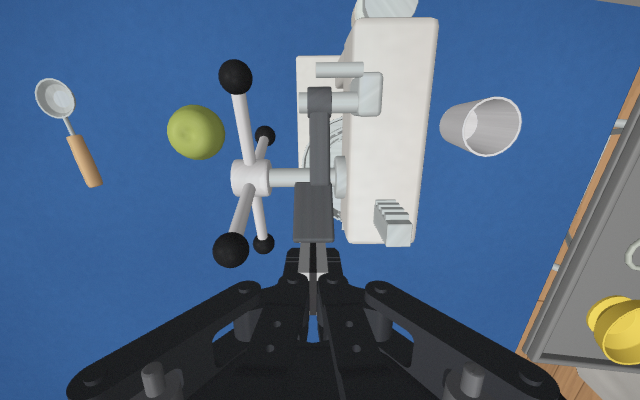

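The tab's edge (row 241) is riding up on the fingertip and the force agrees; the pawl is at about 0.3 rad. I'll follow the arc on.

Request:
play_rows:
  steps:
    - {"offset": [0.008,0,-0.018],"roll": 0}
    - {"offset": [0.02,0,-0.034],"roll": 0}
    - {"offset": [0.034,0,-0.05],"roll": 0}
    - {"offset": [0.05,0,-0.062],"roll": 0}
    - {"offset": [0.067,0,-0.072],"roll": 0}
    - {"offset": [0.086,0,-0.08],"roll": 0}
    - {"offset": [0.106,0,-0.085],"roll": 0}
    - {"offset": [0.106,0,-0.085],"roll": 0}

```text
t: 5.35
ee_pos: [591.0, 115.4, 300.5]
tcp_rot: [[0.993, 0.12, 0.001], [0.12, -0.993, -0.0], [0.001, 0.0, -1.0]]
ft_force: [-0.1, -0.4, 0.1]
finger_gap: 0.6
finger_force: 0.1
```

Run:
```python
from h import *
im=arm.camera("wrist"); cv2.imwrite("pics/w6.png",im[:,:,::-1])
go((58+5-11,55,300),(58+22-11,55,300))
```

```text
t 5.4 press tcp [ 21.9  55.7 300.3] F press [ 0.  -0.1 -1.3]
roll -0.0
(52, 55, 300) [0.0752 0.0016 0.0007]
(69, 55, 300) [0.1177 0.0016 0.0007]
```

View pics/w6.png

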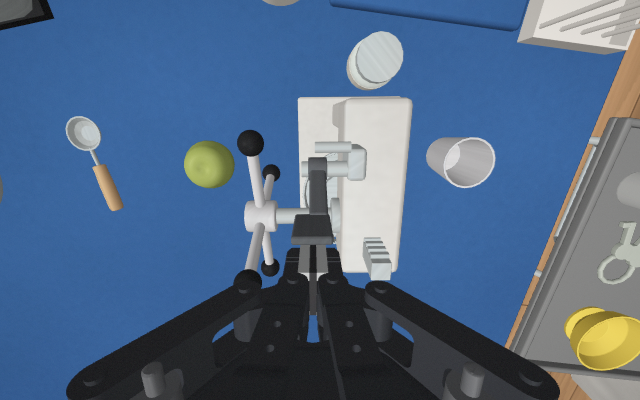

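The pawl is up at about 1 rad, leaning on the fingertip, with its edge at row 243. I'll push it on over.

Request:
play_rows:
  steps:
    - {"offset": [0.02,0,0],"roll": 0}
    - {"offset": [0.04,0,0],"roll": 0}
    - {"offset": [0.055,0,0],"roll": 0}
    - {"offset": [0.07,0,0],"roll": 0}
    - {"offset": [0.085,0,0],"roll": 0}
    - {"offset": [0.1,0,0],"roll": 0}
    - {"offset": [0.115,0,0],"roll": 0}
    - {"offset": [0.125,0,0],"roll": 0}
    - {"offset": [0.125,0,0],"roll": 0}

```text
t: 6.15
ee_pos: [640.2, 121.5, 300.1]
tcp_rot: [[0.993, 0.12, -0.0], [0.12, -0.993, -0.0], [-0.0, 0.0, -1.0]]
ft_force: [-0.8, -0.1, 0.4]
finger_gap: 0.1
finger_force: 0.0
```

Run:
```python
from h import *
go((-60,55,345),(-60,105,345),(-60,105,247))
```

```text
t 6.15 press tcp [ 72.2  55.6 300.1] F press [-0.8  0.   0.4]
roll -0.0
(-60, 55, 345) [-0.3305  0.0018 -0.1123]
(-60, 105, 345) [-0.3306 -0.1232 -0.1123]
(-60, 105, 247) [-0.3305 -0.1232  0.1327]
```

Request:
play_rows:
  steps:
    - {"offset": [-0.04,0,-0.06],"roll": 0}
    - {"offset": [-0.12,0,-0.11],"roll": 0}
    - {"offset": [-0.2,0,-0.11],"roll": 0}
    - {"offset": [-0.28,-0.03,-0.11],"roll": 0}
    - {"offset": [-0.33,-0.08,-0.11],"roll": 0}
    - {"offset": [-0.33,-0.123,-0.11],"roll": 0}
    - {"offset": [-0.33,-0.123,-0.11],"roll": 0}
    - {"offset": [-0.33,-0.123,-0.11],"roll": 0}
    - {"offset": [-0.33,-0.123,-0.11],"roll": 0}

```text
t: 6.9
ee_pos: [502.9, 154.1, 344.4]
tcp_rot: [[0.993, 0.12, 0.0], [0.12, -0.993, -0.0], [-0.0, 0.0, -1.0]]
ft_force: [-0.0, 0.2, -0.1]
finger_gap: 0.2
finger_force: 0.0
```

```bash
cat >> h.py <<'E'
def tabpt(th,r=82-8): f=.221+th; return np.array([58-r*np.cos(f),54,234+r*np.sin(f)])
def look(tag):
    for n in ("wrist","top","scene"):
        c=arm.get_calibration(n); im=arm.camera(n); cv2.imwrite(f"pics/{tag}_{n}.png",im[:,:,::-1])
        for th in (0,1.9):
            u=proj(c,W(tabpt(th)))[0]; i,j=u.round().astype(int)
            print(n,"pawl",th,(i,j),im[j,i] if 0<=i<640 and 0<=j<400 else None)
        blk=((im.max(2)<45)*255).astype(np.uint8)
        N,_,st,ce=cv2.connectedComponentsWithStats(blk)
        for w in (-.035,.5):
            print(n,"balls",w,proj(c,W(pts(w)[:4])).round(0).tolist())
        print(n,[(ce[k].round(1).tolist(),int(st[k,4])) for k in range(1,N) if 6<st[k,4]<900][:14])
E
python3 - <<'E'
from h import *
look("p1"); go((-60,105,247))
E
```

```text
wrist pawl 0 (np.int64(374), np.int64(148)) [202 209 208]
wrist pawl 1.9 (np.int64(405), np.int64(-41)) None
wrist balls -0.035 [[313.0, 165.0], [313.0, 41.0], [313.0, 101.0], [313.0, 188.0]]
wrist balls 0.5 [[314.0, 112.0], [313.0, 47.0], [313.0, 134.0], [313.0, 201.0]]
wrist [([310.0, 42.8], 451), ([316.9, 102.1], 31), ([304.0, 102.5], 8), ([311.0, 167.0], 425), ([312.4, 190.3], 146), ([312.5, 255.6], 203), ([293.3, 252.3], 93), ([332.0, 252.3], 98), ([292.2, 259.0], 36), ([333.5, 259.0], 36)]
top pawl 0 (np.int64(279), np.int64(203)) [86 88 92]
top pawl 1.9 (np.int64(273), np.int64(163)) [97 98 99]
top balls -0.035 [[262.0, 209.0], [260.0, 180.0], [266.0, 201.0], [268.0, 229.0]]
top balls 0.5 [[260.0, 195.0], [262.0, 182.0], [268.0, 213.0], [267.0, 228.0]]
top [([206.5, 96.1], 86), ([175.5, 113.2], 11), ([257.4, 163.1], 9), ([258.8, 178.0], 57), ([266.2, 209.2], 19), ([96.0, 226.9], 7), ([74.1, 238.7], 56)]
scene pawl 0 (np.int64(370), np.int64(186)) [ 46  86 144]
scene pawl 1.9 (np.int64(383), np.int64(205)) [72 75 76]
scene balls -0.035 [[386.0, 180.0], [393.0, 216.0], [384.0, 223.0], [377.0, 190.0]]
scene balls 0.5 [[390.0, 189.0], [392.0, 225.0], [381.0, 214.0], [378.0, 181.0]]
scene [([388.5, 4.4], 88), ([491.2, 5.7], 260), ([380.0, 25.5], 144), ([525.9, 18.0], 24), ([321.5, 51.1], 16), ([409.0, 64.2], 663), ([292.4, 75.5], 20), ([500.5, 78.2], 8), ([376.2, 83.5], 19), ([298.0, 88.7], 21), ([603.2, 171.3], 629), ([624.7, 182.3], 188), ([542.6, 176.1], 25), ([385.5, 179.5], 32)]
t 7.05 press tcp [-60.1 104.3 344.1] F press [0.1 0.8 0.5]
roll -0.0
(-60, 105, 247) [ 0.0003 -0.0017  0.2429]
```

Request:
play_rows:
  steps:
    - {"offset": [0,-0.002,0.08],"roll": 0}
    - {"offset": [0,-0.002,0.16],"roll": 0}
    - {"offset": [0,-0.002,0.24],"roll": 0}
    - {"offset": [0,-0.002,0.24],"roll": 0}
    - {"offset": [0.01,-0.002,0.24],"roll": 0}
    - {"offset": [0.02,-0.002,0.24],"roll": 0}
    - {"offset": [0.03,-0.002,0.24],"roll": 0}
    - {"offset": [0.04,-0.002,0.24],"roll": 0}
    - {"offset": [0.05,-0.002,0.24],"roll": 0}
    - {"offset": [0.06,-0.002,0.24],"roll": 0}

```text
t: 7.88
ee_pos: [527.1, 158.2, 251.4]
tcp_rot: [[0.993, 0.12, 0.002], [0.12, -0.993, 0.0], [0.002, 0.0, -1.0]]
ft_force: [-6.1, -1.1, 4.1]
finger_gap: -0.1
finger_force: 3.4
```

Request:
play_rows:
  steps:
    - {"offset": [0.01,0,0],"roll": 0}
    - {"offset": [0.02,0,0],"roll": 0}
    - {"offset": [0.03,0,0],"roll": 0}
    - {"offset": [0.04,0,0],"roll": 0}
    - {"offset": [0.05,0,0],"roll": 0}
    - {"offset": [0.055,0,0],"roll": 0}
    - {"offset": [0.055,0,0],"roll": 0}
    - {"offset": [0.055,0,0],"roll": 0}

```text
t: 8.55
ee_pos: [549.2, 160.8, 249.7]
tcp_rot: [[0.993, 0.12, 0.002], [0.12, -0.993, -0.0], [0.002, 0.0, -1.0]]
ft_force: [-1.4, 0.8, 0.6]
finger_gap: -0.1
finger_force: 0.0
```

Run:
```python
from h import *
look("p2"); go((-9,105,247))
```

```text
wrist pawl 0 (np.int64(406), np.int64(252)) [ 59 102 156]
wrist pawl 1.9 (np.int64(495), np.int64(-14)) None
wrist balls -0.035 [[316.0, 278.0], [315.0, 90.0], [314.0, 147.0], [314.0, 260.0]]
wrist balls 0.5 [[316.0, 210.0], [315.0, 89.0], [314.0, 186.0], [315.0, 290.0]]
wrist [([310.9, 88.4], 595), ([293.4, 252.4], 92), ([332.0, 252.3], 98), ([292.2, 259.0], 36), ([333.5, 259.0], 36), ([444.0, 379.8], 10)]
top pawl 0 (np.int64(279), np.int64(203)) [146 152 154]
top pawl 1.9 (np.int64(273), np.int64(163)) [95 97 98]
top balls -0.035 [[262.0, 209.0], [260.0, 180.0], [266.0, 201.0], [268.0, 229.0]]
top balls 0.5 [[260.0, 195.0], [262.0, 182.0], [268.0, 213.0], [267.0, 228.0]]
top [([206.4, 96.2], 88), ([175.5, 113.2], 11), ([261.2, 166.9], 41), ([268.2, 198.6], 18), ([96.0, 226.9], 7), ([74.1, 238.6], 55)]
scene pawl 0 (np.int64(370), np.int64(186)) [ 47  88 145]
scene pawl 1.9 (np.int64(383), np.int64(205)) [72 75 77]
scene balls -0.035 [[386.0, 180.0], [393.0, 216.0], [384.0, 223.0], [377.0, 190.0]]
scene balls 0.5 [[390.0, 189.0], [392.0, 225.0], [381.0, 214.0], [378.0, 181.0]]
scene [([358.6, 6.4], 113), ([491.2, 5.7], 260), ([525.9, 18.0], 25), ([389.8, 46.4], 342), ([378.8, 43.6], 29), ([321.5, 51.1], 16), ([292.5, 75.6], 23), ([500.7, 78.0], 7), ([376.0, 83.8], 18), ([298.5, 89.0], 19), ([408.8, 112.4], 524), ([603.5, 171.0], 621), ([394.4, 142.7], 120), ([391.7, 162.9], 752)]
t 8.7 press tcp [-14.  105.7 248.9] F press [-0.6  0.3  0.3]
roll -0.0
(-9, 105, 247) [0.0124 0.0018 0.0047]
```

Request:
play_rows:
  steps:
    - {"offset": [0.005,0,0],"roll": 0}
    - {"offset": [0.01,0,0],"roll": 0}
    - {"offset": [0.013,0,0],"roll": 0}
    - {"offset": [0.013,0,0],"roll": 0}
    - {"offset": [0.013,0,0],"roll": 0}
    - {"offset": [0.013,0,0],"roll": 0}

```text
t: 9.2
ee_pos: [553.3, 161.4, 248.5]
tcp_rot: [[0.993, 0.12, -0.0], [0.12, -0.993, -0.0], [-0.0, 0.0, -1.0]]
ft_force: [-4.6, -0.8, 2.9]
finger_gap: -0.1
finger_force: 2.1
```

Request:
play_rows:
  steps:
    - {"offset": [-0.03,0,0],"roll": 0}
    - {"offset": [-0.08,0,-0.08],"roll": 0}
    - {"offset": [-0.12,0,-0.18],"roll": 0}
    - {"offset": [-0.16,0,-0.24],"roll": 0}
    - {"offset": [-0.16,0,-0.24],"roll": 0}
    - {"offset": [-0.16,0,-0.24],"roll": 0}

```text
t: 9.7
ee_pos: [490.7, 153.8, 346.4]
tcp_rot: [[0.993, 0.12, 0.005], [0.12, -0.993, 0.0], [0.005, 0.0, -1.0]]
ft_force: [-0.1, 0.0, -1.2]
finger_gap: -0.2
finger_force: 0.0
```

Run:
```python
from h import *
c=arm.get_calibration("wrist"); im=arm.camera("wrist"); cv2.imwrite("pics/w9.png",im[:,:,::-1])
N,_,st,ce=cv2.connectedComponentsWithStats(((im.max(2)<45)*255).astype(np.uint8))
print([(ce[k].round(1).tolist(),int(st[k,4])) for k in range(1,N) if 25<st[k,4]<900])
for w in (.36,.4,.44,.48,.52,.56): print(w,proj(c,W(pts(w)[:4])).round(0).tolist())
go((-60,105,365),(160,105,365),(160,54,365),(160,54,290))
```

```text
[([311.5, 35.2], 305), ([312.0, 101.4], 522), ([313.0, 192.0], 224), ([312.5, 255.6], 203), ([293.4, 252.4], 92), ([332.1, 252.3], 97), ([292.3, 259.0], 35), ([333.5, 259.0], 36)]
0.36 [[315.0, 112.0], [314.0, 31.0], [314.0, 117.0], [314.0, 189.0]]
0.4 [[315.0, 107.0], [314.0, 32.0], [314.0, 120.0], [314.0, 189.0]]
0.44 [[315.0, 103.0], [314.0, 33.0], [314.0, 122.0], [314.0, 190.0]]
0.48 [[315.0, 99.0], [314.0, 34.0], [314.0, 125.0], [314.0, 190.0]]
0.52 [[315.0, 95.0], [314.0, 36.0], [314.0, 127.0], [314.0, 191.0]]
0.56 [[315.0, 90.0], [314.0, 37.0], [314.0, 130.0], [314.0, 191.0]]
t 9.75 press tcp [-72.5 105.8 344.5] F press [ 1.2  0.4 -0. ]
roll -0.0
(-60, 105, 365) [ 0.0313  0.0019 -0.0512]
(160, 105, 365) [ 0.5813  0.0015 -0.0501]
(160, 54, 365) [ 0.5814  0.129  -0.0501]
(160, 54, 290) [0.581  0.1289 0.1374]
```

Wheel at about 0.46–0.48. Now around to behind the pawl, which is lying back.

Request:
play_rows:
  steps:
    - {"offset": [0.08,0,-0.02],"roll": 0}
    - {"offset": [0.17,0,-0.03],"roll": 0}
    - {"offset": [0.26,0,-0.03],"roll": 0}
    - {"offset": [0.35,0,-0.03],"roll": 0}
    - {"offset": [0.44,0,-0.03],"roll": 0}
    - {"offset": [0.505,0.02,-0.03],"roll": 0}
    - {"offset": [0.505,0.08,-0.03],"roll": 0}
    - {"offset": [0.505,0.129,-0.03],"roll": 0}
    - {"offset": [0.505,0.129,-0.03],"roll": 0}
    - {"offset": [0.505,0.129,-0.03],"roll": 0}

```text
t: 10.58
ee_pos: [697.2, 125.8, 353.7]
tcp_rot: [[0.993, 0.118, -0.003], [0.118, -0.993, 0.0], [-0.003, -0.0, -1.0]]
ft_force: [-0.1, -0.1, 0.1]
finger_gap: 0.2
finger_force: 0.0
```

Run:
```python
from h import *
go((128,54,290),(62,54,290))
```

```text
t 10.58 press tcp [129.2  53.  353.7] F press [-0.1 -0.1  0.1]
roll -0.001
(128, 54, 290) [-0.0026 -0.0023  0.1593]
(62, 54, 290) [-0.1676 -0.0019  0.1598]
```

Request:
play_rows:
  steps:
    - {"offset": [0,-0.002,0.08],"roll": 0}
    - {"offset": [0,-0.002,0.16],"roll": 0}
    - {"offset": [0,-0.002,0.16],"roll": 0}
    - {"offset": [-0.015,-0.002,0.16],"roll": 0}
    - {"offset": [-0.03,-0.002,0.16],"roll": 0}
    - {"offset": [-0.045,-0.002,0.16],"roll": 0}
    - {"offset": [-0.06,-0.002,0.16],"roll": 0}
    - {"offset": [-0.075,-0.002,0.16],"roll": 0}
    - {"offset": [-0.09,-0.002,0.16],"roll": 0}
    - {"offset": [-0.1,-0.002,0.16],"roll": 0}

```text
t: 11.42
ee_pos: [656.8, 123.5, 294.8]
tcp_rot: [[0.993, 0.121, 0.002], [0.121, -0.993, 0.0], [0.002, 0.0, -1.0]]
ft_force: [1.6, -0.4, -0.3]
finger_gap: -0.3
finger_force: 0.1
```

Request:
play_rows:
  steps:
    - {"offset": [-0.015,0,0],"roll": 0}
    - {"offset": [-0.03,0,0],"roll": 0}
    - {"offset": [-0.045,0,0],"roll": 0}
    - {"offset": [-0.06,0,0],"roll": 0}
    - {"offset": [-0.07,0,0],"roll": 0}
    - {"offset": [-0.07,0,0],"roll": 0}
    - {"offset": [-0.07,0,0],"roll": 0}

```text
t: 12.0
ee_pos: [628.9, 119.4, 292.7]
tcp_rot: [[0.993, 0.12, 0.0], [0.12, -0.993, -0.0], [0.0, 0.0, -1.0]]
ft_force: [-0.5, -0.4, -0.4]
finger_gap: 0.1
finger_force: 0.0
```

Run:
```python
from h import *
look("p3"); go((-120,105,350))
```

```text
wrist pawl 0 (np.int64(315), np.int64(310)) [65 63 63]
wrist pawl 1.9 (np.int64(317), np.int64(192)) [195 203 205]
wrist balls -0.035 [[251.0, 328.0], [255.0, 187.0], [273.0, 203.0], [272.0, 297.0]]
wrist balls 0.5 [[246.0, 285.0], [263.0, 173.0], [275.0, 233.0], [266.0, 325.0]]
wrist [([35.2, 30.5], 749), ([259.6, 174.1], 321), ([274.6, 230.0], 106), ([312.5, 255.5], 204), ([293.4, 252.4], 92), ([332.0, 252.3], 99), ([292.3, 259.0], 35), ([333.5, 259.0], 36), ([447.2, 370.9], 13), ([444.5, 377.8], 10)]
top pawl 0 (np.int64(279), np.int64(203)) [95 56 49]
top pawl 1.9 (np.int64(273), np.int64(163)) [121  69  60]
top balls -0.035 [[262.0, 209.0], [260.0, 180.0], [266.0, 201.0], [268.0, 229.0]]
top balls 0.5 [[260.0, 195.0], [262.0, 182.0], [268.0, 213.0], [267.0, 228.0]]
top [([206.8, 95.6], 88), ([175.2, 113.2], 10), ([278.3, 127.2], 28), ([281.2, 166.8], 17), ([96.0, 226.9], 7), ([74.4, 238.6], 53), ([292.6, 364.2], 11), ([292.8, 383.4], 66)]
scene pawl 0 (np.int64(370), np.int64(186)) [23 26 28]
scene pawl 1.9 (np.int64(383), np.int64(205)) [143 143 143]
scene balls -0.035 [[386.0, 180.0], [393.0, 216.0], [384.0, 223.0], [377.0, 190.0]]
scene balls 0.5 [[390.0, 189.0], [392.0, 225.0], [381.0, 214.0], [378.0, 181.0]]
scene [([353.3, 10.6], 153), ([491.2, 5.7], 260), ([525.9, 18.0], 24), ([378.6, 46.2], 294), ([321.3, 51.1], 15), ([500.5, 78.2], 8), ([297.2, 88.2], 12), ([399.4, 120.3], 645), ([603.5, 171.0], 609), ([386.0, 152.7], 137), ([383.9, 174.5], 887), ([624.8, 182.1], 183), ([542.6, 176.1], 25), ([561.8, 182.7], 121)]
t 12.15 press tcp [ 60.9  54.9 292.3] F press [-0.4  0.1  0.2]
roll -0.0
(-120, 105, 350) [-0.4523 -0.1249 -0.1441]
```

The pawl has dropped. Retreat up and back, then a last look.

Request:
play_rows:
  steps:
    - {"offset": [0,0,-0.08],"roll": 0}
    - {"offset": [0,0,-0.144],"roll": 0}
    - {"offset": [-0.08,0,-0.144],"roll": 0}
    - {"offset": [-0.16,0,-0.144],"roll": 0}
    - {"offset": [-0.24,0,-0.144],"roll": 0}
    - {"offset": [-0.3,0,-0.144],"roll": 0}
    - {"offset": [-0.33,0,-0.144],"roll": 0}
    - {"offset": [-0.33,0,-0.144],"roll": 0}
    - {"offset": [-0.33,0,-0.144],"roll": 0}
    - {"offset": [-0.33,0,-0.144],"roll": 0}

```text
t: 12.98
ee_pos: [498.7, 103.5, 349.9]
tcp_rot: [[0.993, 0.12, 0.0], [0.12, -0.993, -0.0], [0.0, 0.0, -1.0]]
ft_force: [-0.4, -0.3, 0.4]
finger_gap: -0.1
finger_force: 0.0
```

Run:
```python
from h import *
c=arm.get_calibration("wrist"); im=arm.camera("wrist"); sc=arm.camera("scene")
for n,t in (("tip0",tabpt(0,82)),("tip.1",tabpt(.1,82)),("tip.2",tabpt(.2,82)),("b.44",ball(0,.44)),("b.48",ball(0,.48)),("b.52",ball(0,.52)),("b.6",ball(0,.6))): print(n,proj(c,W(t)).round(1), proj(arm.get_calibration("scene"),W(t)).round(1))
a=cv2.resize(im[20:220,200:400],None,fx=3,fy=3,interpolation=2)[:600,:400*1]
b=cv2.resize(sc[165:265,330:430],None,fx=4,fy=4,interpolation=2)
o=np.zeros((600,800,3),np.uint8); o[:,:400]=a[:,100:500] if a.shape[1]>=500 else a; o[:400,400:]=b
cv2.imwrite("pics/end.png",o[:,:,::-1]); go()
N,_,st,ce=cv2.connectedComponentsWithStats(((im.max(2)<45)*255).astype(np.uint8))
print([(ce[k].round(1).tolist(),int(st[k,4])) for k in range(1,N) if 25<st[k,4]<900])
```

```text
tip0 [[314.9 144.7]] [[369.7 184.1]]
tip.1 [[315. 143.]] [[370.2 182.9]]
tip.2 [[315.1 140.3]] [[370.7 181.9]]
b.44 [[250.6 105.1]] [[389.4 187.9]]
b.48 [[250.5 100.9]] [[389.7 188.7]]
b.52 [[250.3  96.6]] [[390.  189.7]]
b.6 [[250.2  88.3]] [[390.5 191.5]]
t 13.08 press tcp [-70.5  54.9 349.6] F press [-0.5  0.  -0.4]
roll -0.0
[([262.1, 36.7], 310), ([247.4, 103.4], 556), ([267.5, 192.1], 228), ([312.5, 255.6], 203), ([293.4, 252.4], 92), ([332.0, 252.3], 98), ([292.2, 259.0], 36), ([333.4, 259.0], 36)]
```

View pics/end.png

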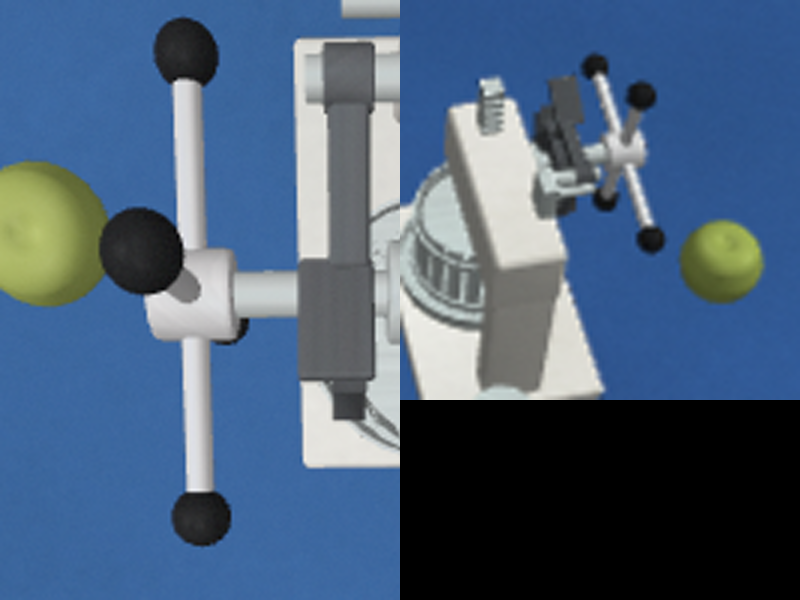

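The last picture shows the tab's front edge at wrist row 146, where a seated pawl should be, and the wheel's ball at row 103, so the wheel is at about 0.47. The arm is clear, so I'm handing in.

```bash
python3 -c "
from bench import arm
print(arm.hand_in())"
```

```text
the job is handed in; nothing more can be done
None
```

I lifted the pawl clear, pushed the star handle back one notch to about 0.47 rad, and dropped the pawl back among the teeth by about 12 s on the robot's clock. I then handed the job in; the hand-in returned no verdict, and these angles are my readings from the camera images. The fingers touched only the pawl tab and the ball, and the bystanders I could see looked unmoved, though I didn't measure their positions.

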